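# Close the flushing unit's filler with its bayonet cap

## Robot

A 7-joint arm with a two-finger parallel gripper is mounted at the origin on the work surface. World frame = base frame: x ahead of the robot, y to its left, z up, the work surface at z = 0. Lengths are in m, angles in rad, forces in N, time in s.
With the tool pointing down it reaches from about 0.4 to 0.85 m from the base axis. Payload 4.5 kg.
Tool frame: the origin (TCP) lies between the finger pads; the fingertips stand 19 mm ahead of it and the grasp point (between the pads) is the TCP (r.tips_ahead is the distance from the TCP to the fingertips, in m); z points along the fingers, y is the line along which they close (so a half turn about z gives the same grasp; the last joint's range is limited). The gripper opens to 88 mm and grips with 3 to 60 N. Pads are 18 mm wide; open, the fingers measure 123 mm over their backs; the gripper's body (75 mm by 187 mm) begins 45 mm behind the grasp point.
Start: joints at [-1.247, 0.689, -0.195, 1.565, 0.157, 0.902, -0.215], TCP at [0.179, 0.599, 0.224] pointing down, gripper open.
Joint ranges: [-3.01, 3.01], [-0.46, 2.08], [-1.47, 1.51], [0.13, 2.56], [-1, 4.14], [0.04, 2.09], [-2.66, 2.66]. Speed limits (rad/s): [2.57, 2.57, 3.14, 3.14, 3.14, 3.14, 3.14].

## Interface

Orientations are given as a unit quaternion [x, y, z, w].
In Python, from plant import r, cams, models gives the robot as it stands. The module is installed in compiled form; this text tells all that it offers.
- The arm moves only by the tool jog_arm, never from a script. Its arguments are lists of equal length, an entry for each row: "turn": the turn, a rotation vector about the tool's x, y, z in rad, a list of three; "translation": the shift along the tool's x, y, z in m, a list of three; "grip": the closure, from 0 (fully open) to 1 (shut). In form: {"turn": [[ax, ay, az], ...], "translation": [[tx, ty, tz], ...], "grip": [grip, ...]}. A call has 1 to 20 rows; each row is the pose to reach, as a shift and turn from the pose commanded when the call began, along the tool's axes at that moment; what a row does not reach only later rows make up. A row lasts 1/8 s, in which the tool goes at most 62.5 mm and 10.7 degrees, less where a joint would pass 70% of its speed; a pose out of reach is approached as far as the arm can. A call with a gripper value outside its range is refused whole. The fingers move at their own pace and stop on an object; "force" is the grip in N (left out, the last holds). Time passes only in rows, so rows that repeat a pose let the fingers close. It gives the time, the measured TCP pose, the force, the opening and the grip force at its end, in the units of the state.
- r.get_state(): the state, without advancing time (a new reading comes with each control period).
- cams.snapshot(name): name is "scene" or "top" or "wrist"; returns the picture (420x560x3 uint8, red, green, blue); there is no depth.
- cams.camera_params(name): a dict with "fx", "fy", "cx", "cy" (pixels), "eye" and "orientation" of the camera in the world. Camera axes: x right, y up, looking along -z (the intrinsics and any distortion apply to the point x, -y, -z); pixel columns grow to the right and rows downward; lengths in m; the calibration is good to about 2 mm. A picture is of the moment at which its call begins: read the wrist's pose just before it. camera_params takes no time and is no camera call; for the wrist camera it gives the pose at the moment of the call.
- r.finish_job(): hands the job in; it is judged then, once.
Trained networks look in the newest picture that a camera, given by its name, has taken for a name from the list of things; names that differ only in an ending like _2 or _b are one class to them, and where a whole thing is asked for, a point or a joint stands for the part that bears it (a point fixed in the world has none). Each returns a list of dicts, best first, with "p" (0 to 1); they miss things now and then, are a little off and sometimes report something else, mostly with a low value. They report only what shows in the picture. A call takes as long as a camera call. They do not tell look-alikes from the thing itself.
- models.find_in(camera, name): "position" ([x, y, z] in m, in world coordinates, good to about 4 mm: the middle of the surface that is visible of it).
- models.masks_of(camera, name): "pixels" (420x560 bool, what is visible of it).
- models.place_of(camera, name): "position" ([x, y, z] in m, in world coordinates, good to about 4 mm: a listed point, or the origin of a listed thing).
The state is a dict: "clock": time; "q": joint angles; "qd": joint speeds; "joint_torque": joint torques, N m; "tool_pos": TCP position; "eef_rot": TCP orientation; "contact_force": force on the tool from outside, world axes, zero at the start; "moment": the same for the moment, N m; "opening": opening from 0.0 (shut) to 1.0 (fully open); "finger_force": force on a finger pad.
Only numpy, scipy, OpenCV 4.12 (cv2) and the standard library are available. Lean on these libraries where they do the work, as an engineer would, in place of code of your own. Each camera call takes 0.05 s, during which the arm holds its last target. There are 200 camera calls.

## Task

Put the black filler cap on the open filler neck of the grey flushing unit and lock it: let its lugs drop into the notches, push down against the spring, turn it clockwise as far as it goes and let go, so that it springs up into its locked place. Find the notches with a light touch and never force the cap, and leave the other things on the bench where they lie.

Things in the scene. Friction and masses are not known exactly. Their poses are not given: they have to be found in the camera images.
- cap_mid (a point): Black filler cap, 56.5 mm high, 0.15 kg, standing on the bench on its stem. The point is on its axis, 28 mm above its foot; z up, x along the wing by which it is gripped. Wing: upright bar 60 long, 14 thick, 25 high, from 31.5 to 56.5 mm above the foot, a yellow dash on each end. Below it a disc of 71 mm diameter, 21.5 to 31.5 mm above the foot, with a thin skirt down to 12 mm.
- cap_foot (a point): Bottom centre of the cap's grey stem (34 mm thick, nose tapered over 6 mm to 25 mm). Two opposite lugs, 8 wide, 5 high, 47 over both, 8 to 13 mm above the foot. Stem with lugs turns in the cap by 0.35 rad (20 deg) either way from the line of the wing, slightly stiff, then is carried along: lost motion that the poses do not show: the lugs may stand anywhere in it, seldom in line with the wing.
- neck (a point): Centre of the rim of the aluminium filler neck: bore 35.8 mm, outside 65 mm, rim 30 mm above the unit's deck, 135 above the bench. Axes of the fixed unit: z up, the taller console lies to -y. Two opposite notches, 10.4 wide, 50 mm over both, on the line 45 deg anticlockwise (from above) of x. Yellow marks on the deck lie along x, as do the locked lugs: 45 deg clockwise to the stop; the other way is blocked.
- neck_seat (a point): Point on the neck's axis 12 mm below the rim: top of a sprung plate that the stem's foot presses, 3 N to start and 0.7 N more per mm. Foot 8 mm below the rim: lugs rest on it if not over the notches. Foot 19.5 mm below: lugs clear the ribs and can turn. 21.5 mm (10 N): disc meets the rim, hard. Let go at the stop, the cap rises and is locked at 17 mm (cap_mid 11 mm above the rim); else it springs out.
- screwdriver: Bystander: screwdriver with a red handle, lying flat. Origin: under its middle; x axis from handle to tip.
- clutch_plate: Bystander: dark steel clutch plate, a flat ring of 108 mm diameter, 6 mm thick. Origin: centre of its underside.
- screw_cap: Bystander: plain blue screw cap without lugs, 48 mm diameter, 22 mm high; it does not belong to this neck. Origin: centre of its underside.
- pliers: Bystander: circlip pliers with dark green handles, 200 mm long, lying flat. Origin: under the pivot; x axis towards the jaws.
- socket_bar: Bystander: bright steel extension bar with a socket, 190 mm long, 25 mm thick at the ends, lying flat. Origin: under its middle; x axis along it.
There are look-alikes about, which are no part of the job. Of the things like the part that bears cap_mid, leave any that is brown or turquoise; of the rest the smaller one is meant.

How it is judged:
At the end, for the whole second after the job is handed in: The cap sits locked in the neck: its mid point 9.8 to 12.5 mm above the rim (not lower, held under a rib, nor higher, sprung out), within 3 mm of the neck's axis, upright within 0.08 rad, at rest and let go (z of cap_mid in the frame of neck between 0.0098 and 0.0125 m and horizontal distance between cap_mid and neck below 0.003 m and angle between cap_mid's own z axis and vertical below 0.08 rad and linear speed of cap below 0.01 m/s); the robot touches nothing.
It fails at once if the cap is forced (contact force between cap and unit above 70 N).
It fails at once if a bystander is shifted by more than 20 mm (distance of any of screwdriver, clutch_plate, screw_cap, pliers, socket_bar from where it was at the start of the episode above 0.02 m).
It also fails if it takes over 72 s, if anything falls off the work surface, if the arm or the gripper's body presses on something with over 40 N, if the wrist force passes 120 N, or if a joint passes its speed limit or range.

## Working session

There is one attempt and no reset: what is moved stays moved. The work goes in short steps, Python scripts to look and compute and a tool call to move; the robot and the scene stay as the last step left them, time stands still between calls to the robot, and variables do not carry over. Pictures are saved under pics/ and viewed, at most 10 in all, crops included, and the job is handed in when it is done.

Besides the shell and the picture viewer there is one more tool, called as name(argument=value, ...) on one line, values as JSON. jog_arm: Moves the arm, as the interface text tells. Its arguments: {"type":"object","properties":{"turn":{"type":"array"},"translation":{"type":"array"},"grip":{"type":"array"},"force":{"type":"number"}},"required":["turn","translation","grip"]}

```bash
mkdir -p pics; cat > h.py <<'E'
from plant import r,cams,models
import numpy as np,cv2
from scipy.spatial.transform import Rotation as R
def snap(c,f):
    im=cams.snapshot(c); cv2.imwrite('pics/'+f,im[:,:,::-1]); return im
def proj(c,P):
    p=cams.camera_params(c); o=np.array(p['orientation']); M=R.from_quat(o).as_matrix() if o.size==4 else o
    q=(np.atleast_2d(P)-p['eye'])@M; return np.c_[p['cx']+p['fx']*q[:,0]/-q[:,2], p['cy']-p['fy']*q[:,1]/-q[:,2]]
def ray(c,uv,z):
    p=cams.camera_params(c); o=np.array(p['orientation']); M=R.from_quat(o).as_matrix() if o.size==4 else o
    uv=np.atleast_2d(uv).astype(float); d=np.c_[(uv[:,0]-p['cx'])/p['fx'],-(uv[:,1]-p['cy'])/p['fy'],-np.ones(len(uv))]@M.T
    e=np.array(p['eye']); return e+d*((z-e[2])/d[:,2])[:,None]
E
python3 - <<'E'
from h import *
np.set_printoptions(precision=4,suppress=True)
a=snap('top','top0.png');b=snap('scene','scene0.png')
cv2.imwrite('pics/both.png',cv2.resize(np.vstack([a,b]),(400*1,600))[:,:,::-1])
print(cams.camera_params('top'),cams.camera_params('scene'),r.get_state())
for c in('top','scene'):
  for n in('cap_mid','cap_foot','neck','screwdriver','pliers','socket_bar','screw_cap','clutch_plate'):
    print(c,n,[(np.array(d['position']).round(4),round(d['p'],2)) for d in models.place_of(c,n)])
E
```

```text
{'fx': 393.9955923833249, 'fy': 393.9955923833249, 'cx': 286.8827891533769, 'cy': 208.96278285149273, 'eye': array([0.4405, 0.1914, 0.9769]), 'orientation': array([ 0.0114, -0.029 , -0.6996,  0.7139])} {'fx': 508.64626406820054, 'fy': 508.64626406820054, 'cx': 280.4497847821848, 'cy': 211.39202368019716, 'eye': array([ 0.9698, -0.384 ,  0.8292]), 'orientation': array([0.3654, 0.134 , 0.334 , 0.8585])} {'clock': 0.1, 'q': array([-1.2472,  0.6899, -0.1945,  1.5662,  0.1573,  0.9025, -0.2151]), 'qd': array([ 0.0016, -0.003 ,  0.0009, -0.0024, -0.0001,  0.0001,  0.0001]), 'joint_torque': array([ -0.0034, -52.8496,  -1.2716, -15.3837,  -0.0526,   0.002 ,
         0.0001]), 'tool_pos': array([0.1785, 0.5984, 0.2232]), 'eef_rot': array([ 0.1443,  0.9895, -0.0008, -0.0001]), 'contact_force': array([-0.9297, -0.1918, -0.226 ]), 'moment': array([-0.0123, -0.0033, -0.0002]), 'finger_force': 0.0, 'opening': 1.00040109657529}
top cap_mid [(array([ 0.3385, -0.0981,  0.0363]), 0.9), (array([0.4593, 0.1305, 0.0291]), 0.78), (array([0.5116, 0.2778, 0.0278]), 0.58)]
top cap_foot [(array([ 0.5102,  0.2
[... 685 characters left out ...]
0.2785, 0.0301]), 0.25)]
scene cap_mid [(array([0.4588, 0.1323, 0.0232]), 0.82), (array([0.5126, 0.2781, 0.0271]), 0.78), (array([ 0.3389, -0.0937,  0.0348]), 0.77), (array([0.3273, 0.3338, 0.0412]), 0.56)]
scene cap_foot [(array([0.5143, 0.2783, 0.0007]), 0.93), (array([ 0.335 , -0.0926, -0.0033]), 0.74), (array([0.4644, 0.1326, 0.0008]), 0.68)]
scene neck [(array([ 0.5321, -0.0543,  0.1349]), 0.6)]
scene screwdriver [(array([0.6564, 0.163 , 0.0013]), 0.7)]
scene pliers [(array([ 0.6963,  0.3132, -0.0004]), 0.8)]
scene socket_bar [(array([0.3272, 0.2156, 0.0015]), 0.94)]
scene screw_cap [(array([0.574 , 0.4267, 0.0054]), 0.89)]
scene clutch_plate [(array([ 0.3827,  0.4707, -0.0006]), 0.89)]
```

View pics/top0.png

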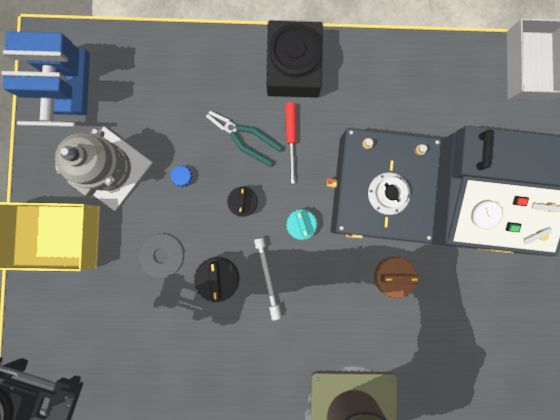

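View pics/scene0.png

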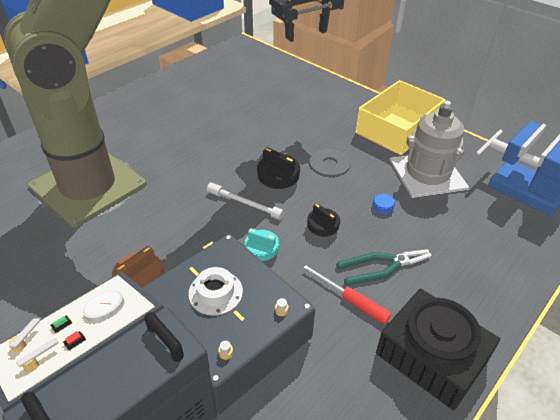

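The top view shows the small black cap at about (242,201), and the large black look-alike at (216,280). The neck is at about (389,194), with deck marks at (392,165) and (387,222).

```bash
python3 - <<'E'
from h import *
np.set_printoptions(precision=4,suppress=True)
im=cv2.imread('pics/top0.png'); h=cv2.cvtColor(im,cv2.COLOR_BGR2HSV)
m=((h[:,:,0]>15)&(h[:,:,0]<35)&(h[:,:,1]>130)&(h[:,:,2]>110)).astype(np.uint8)
n,l,s,c=cv2.connectedComponentsWithStats(m)
for i in range(1,n):
    x,y=c[i]
    if s[i,4]>=3 and 200<x<430 and 130<y<270: print(c[i],s[i],ray('top',c[i],.055)[0],ray('top',c[i],.105)[0])
print(ray('top',[(445,150),(455,250)],.2))
E
```

```text
[391.625 162.625] [391 161   2   5   8] [ 0.6089 -0.0779  0.055 ] [ 0.5998 -0.0633  0.105 ]
[390.  167.5] [390 166   1   4   4] [ 0.5972 -0.0741  0.055 ] [ 0.5887 -0.0597  0.105 ]
[242.  190.5] [241 189   3   4  10] [0.5346 0.275  0.055 ] [0.5294 0.2704 0.105 ]
[240.  209.5] [239 208   3   4  10] [0.4899 0.2785 0.055 ] [0.4872 0.2737 0.105 ]
[385.4 225.2] [385 224   2   3   5] [ 0.46   -0.0638  0.055 ] [ 0.459  -0.0499  0.105 ]
[349.5 235. ] [348 235   4   1   4] [0.4354 0.0208 0.055 ] [0.4356 0.0301 0.105 ]
[212.0588 267.    ] [211 264   3   7  17] [0.3553 0.3394 0.055 ] [0.3599 0.3314 0.105 ]
[[ 0.6107 -0.1437  0.2   ]
 [ 0.4105 -0.163   0.2   ]]
```

jog_arm(turn=[[0, 0, -0.07], [0, 0, -0.14], [0, 0, -0.21], [0, 0, -0.21], [0, 0, -0.21], [0, 0, -0.21], [0, 0, -0.21], [0, 0, -0.21], [0, 0, -0.21], [0, 0, -0.21], [0, 0, -0.21]], translation=[[-0.045, -0.024, 0], [-0.09, -0.048, 0], [-0.135, -0.072, 0], [-0.18, -0.096, 0], [-0.225, -0.12, 0], [-0.27, -0.144, 0], [-0.315, -0.168, 0], [-0.36, -0.19, 0], [-0.411, -0.213, 0], [-0.411, -0.213, 0], [-0.411, -0.213, 0]], grip=[0, 0, 0, 0, 0, 0, 0, 0, 0, 0, 0])

```text
clock: 2.28
tool_pos: [0.5111, 0.2779, 0.2239]
eef_rot: [0.04, 0.999, 0.0, -0.0]
contact_force: [-0.7, 0.3, 0.5]
opening: 1.0
finger_force: 0.0
```

```bash
python3 - <<'E'
from h import *
np.set_printoptions(precision=4,suppress=True)
im=snap('wrist','w1.png'); s=r.get_state(); print(s['tool_pos'],s['eef_rot'],s['q'],s['contact_force'])
print(cams.camera_params('wrist'))
for n in('cap_mid','cap_foot'): print([(d['position'],d['p']) for d in models.place_of('wrist',n)])
h=cv2.cvtColor(im,cv2.COLOR_RGB2HSV)
m=((h[:,:,0]>15)&(h[:,:,0]<35)&(h[:,:,1]>130)&(h[:,:,2]>110)).astype(np.uint8)
n,l,st,c=cv2.connectedComponentsWithStats(m)
for i in range(1,n):
    if st[i,4]>=20: print(c[i],st[i],ray('wrist',c[i],.0565)[0])
E
```

```text
[0.5105 0.2787 0.224 ] [ 0.0389  0.9992  0.0005 -0.0004] [-0.3968  0.6396 -0.3091  1.6965  0.2438  0.8434  0.6814] [-1.0955  1.3622 -0.4734]
{'fx': 360.2302028690117, 'fy': 360.2302028690117, 'cx': 283.7202966100206, 'cy': 212.5444038528556, 'eye': array([0.4323, 0.2837, 0.3851]), 'orientation': array([-0.1122, -0.1046,  0.6711,  0.7253])}
[([0.5104, 0.2795, 0.0285], 0.91), ([0.4607, 0.1329, 0.0305], 0.87)]
[([0.5134, 0.2827, 0.0004], 0.97), ([0.4607, 0.1359, -0.0044], 0.94)]
[106.931  119.6552] [104 115   7  10  29] [0.4385 0.127  0.0565]
[ 14.419  121.7048] [  0 120  27   6 105] [0.434  0.045  0.0565]
[284.     164.2034] [282 158   5  13  59] [0.4899 0.2802 0.0565]
[132.8  165.24] [130 161   7   9  25] [0.4803 0.1416 0.0565]
[284. 210.] [282 205   5  11  51] [0.5338 0.2768 0.0565]
[ 82.804  239.4452] [ 70 234  31  18 301] [0.5489 0.0779 0.0565]
[ 48.7051 356.83  ] [  33  324   43   70 1265] [0.6822 0.0068 0.0565]
[527.3243 364.4784] [517 331  17  63 370] [0.7329 0.5317 0.0565]
```

View pics/w1.png

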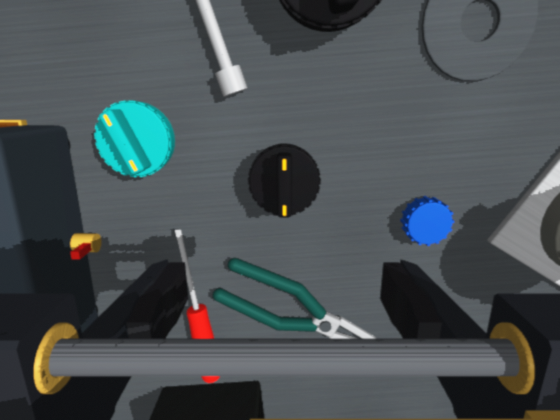

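The small black cap's dashes are at (284,164) and (284,210), so its centre is at (0.512, 0.2785) and the tool is already lined up with the wing. Next I go down and grip it.

jog_arm(turn=[[0, 0, 0], [0, 0, 0], [0, 0, 0], [0, 0, 0], [0, 0, 0], [0, 0, 0], [0, 0, 0], [0, 0, 0], [0, 0, 0], [0, 0, 0], [0, 0, 0], [0, 0, 0]], translation=[[-0.001, 0, 0.05], [-0.001, 0, 0.1], [-0.001, 0, 0.14], [-0.001, 0, 0.16], [-0.001, 0, 0.17], [-0.001, 0, 0.17], [-0.001, 0, 0.17], [-0.001, 0, 0.17], [-0.001, 0, 0.17], [-0.001, 0, 0.17], [-0.001, 0, 0.17], [-0.001, 0, 0.17]], grip=[0, 0, 0, 0, 0, 0.5, 1, 1, 1, 1, 1, 1], force=45)

```text
clock: 3.92
tool_pos: [0.5126, 0.2773, 0.0539]
eef_rot: [0.04, 0.999, 0.0, -0.0]
contact_force: [-0.6, -0.2, 0.3]
opening: 0.228
finger_force: 0.0
```

jog_arm(turn=[[0, 0, 0], [0, 0, 0], [0, 0, 0], [0, 0, 0]], translation=[[0, 0, 0], [0, 0, 0], [0, 0, 0], [0, 0, 0]], grip=[1, 1, 1, 1])

```text
clock: 4.42
tool_pos: [0.5126, 0.2774, 0.0539]
eef_rot: [0.04, 0.999, 0.0, 0.0]
contact_force: [-0.1, 0.4, 0.8]
opening: 0.006
finger_force: 0.0
```

```bash
python3 - <<'E'
from h import *
a=snap('wrist','w2.png'); b=snap('scene','s2.png')
cv2.imwrite('pics/v2.png',np.hstack([cv2.resize(a,(400,300)),cv2.resize(b[100:310,180:460],(400,300))])[:,:,::-1])
E
```

```text
(no output)
```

View pics/v2.png

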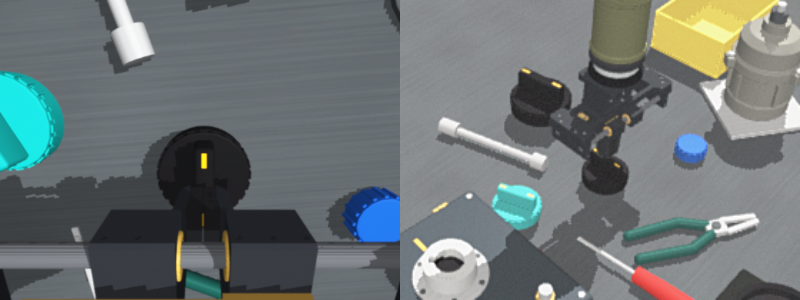

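```bash
python3 - <<'E'
from h import *
np.set_printoptions(precision=4,suppress=True)
im=cams.snapshot('wrist'); s=r.get_state(); t=s['tool_pos']; print(t,s['opening'],s['finger_force'],s['contact_force'])
h=cv2.cvtColor(im,cv2.COLOR_RGB2HSV)
m=((h[:,:,0]>15)&(h[:,:,0]<35)&(h[:,:,1]>130)&(h[:,:,2]>110)).astype(np.uint8)
n,l,st,c=cv2.connectedComponentsWithStats(m)
for i in range(1,n):
    if st[i,4]>=5 and 200<c[i][0]<360: print(c[i],st[i],ray('wrist',c[i],.0565)[0])
print(cams.camera_params('wrist'))
print('TCP,tips px',proj('wrist',[t,t-[0,0,.019]]))
for c in('scene','wrist'):
  cams.snapshot(c)
  for n in ('cap_mid','cap_foot'): print(c,n,[(d['position'],d['p']) for d in models.place_of(c,n)])
cv2.imwrite('pics/w3.png',cv2.resize(im[180:400,180:400],(600,600))[:,:,::-1])
E
```

```text
[0.5126 0.2774 0.0539] 0.002582359584649246 0.0 [ 0.2168 -0.3944 -0.425 ]
[285.066  224.8883] [281 214   9  23 197] [0.4907 0.2789 0.0565]
[250.3037 359.1256] [246 324  11  71 438] [0.5646 0.2546 0.0565]
[317.523  361.3563] [314 326   8  68 348] [0.5688 0.2901 0.0565]
[353.4693 415.5721] [ 134  411  305    9 1304] [0.6073 0.3084 0.0565]
{'fx': 360.2302028690117, 'fy': 360.2302028690117, 'cx': 283.7202966100206, 'cy': 212.5444038528556, 'eye': array([0.4342, 0.2827, 0.2149]), 'orientation': array([-0.1129, -0.1044,  0.6705,  0.7258])}
TCP,tips px [[285.4727 265.1472]
 [285.3039 249.6234]]
scene cap_mid [([0.5113, 0.2819, 0.0298], 0.9), ([0.3365, -0.0938, 0.0349], 0.9), ([0.4571, 0.1332, 0.0259], 0.7), ([0.3296, 0.3337, 0.0415], 0.58), ([0.5117, 0.2797, 0.0018], 0.46)]
scene cap_foot [([0.3368, -0.0925, -0.0021], 0.91), ([0.4622, 0.1362, -0.0028], 0.83), ([0.5119, 0.2782, 0.0015], 0.81)]
wrist cap_mid [([0.513, 0.2799, 0.0291], 0.84), ([0.4594, 0.1346, 0.03], 0.77)]
wrist cap_foot [([0.4602, 0.1351, -0.0012], 0.77)]
```

View pics/w3.png

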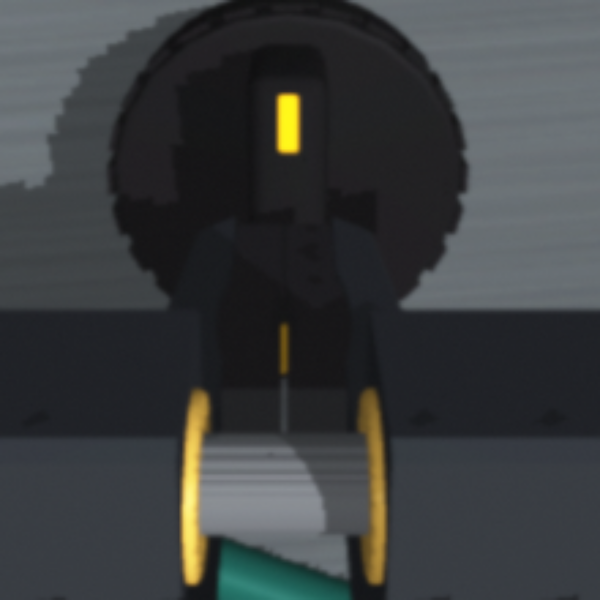

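```bash
python3 - <<'E'
from h import *
print(r.tips_ahead,[a for a in dir(r) if a[0]!='_'])
s=r.get_state();print(s)
im=cams.snapshot('scene'); cv2.imwrite('pics/s3.png',cv2.resize(im[150:240,250:370],(800,600),interpolation=cv2.INTER_CUBIC)[:,:,::-1])
t=s['tool_pos']; p=proj('scene',[t,t-[0,0,.019],[.512,.2785,.0565]]); print(p,(p-[250,150])*6.667)
E
```

```text
0.019 ['Unreachable', 'finish_job', 'get_state', 'tips_ahead']
{'clock': 4.875, 'q': array([-0.45522867,  0.88235207, -0.20814343,  1.81518179,  0.35251519,
        0.48029348,  0.5870129 ]), 'qd': array([-1.49951765e-03, -2.35557585e-04,  1.08733774e-03, -1.03614414e-03,
        1.04395087e-03, -7.87922553e-05, -7.65820211e-04]), 'joint_torque': array([ 5.46177716e-05, -5.38362801e+01, -1.61432963e+00, -8.53401214e+00,
       -2.02313054e-02,  5.58973232e-02,  3.12293423e-06]), 'tool_pos': array([0.51258158, 0.27732641, 0.05391381]), 'eef_rot': array([ 3.98893328e-02,  9.99204103e-01,  2.79091187e-05, -8.23983426e-06]), 'contact_force': array([-0.33000555,  0.00986479,  0.81628104]), 'moment': array([ 0.01638855, -0.03878129,  0.01304604]), 'finger_force': 0.0, 'opening': 0.0021498724637090787}
[[323.52917495 211.96771008]
 [322.90122722 218.11330467]
 [323.74387194 210.71993632]] [[490.21900937 413.13872313]
 [486.03248188 454.11140223]
 [491.65039421 404.81981546]]
```

View pics/s3.png

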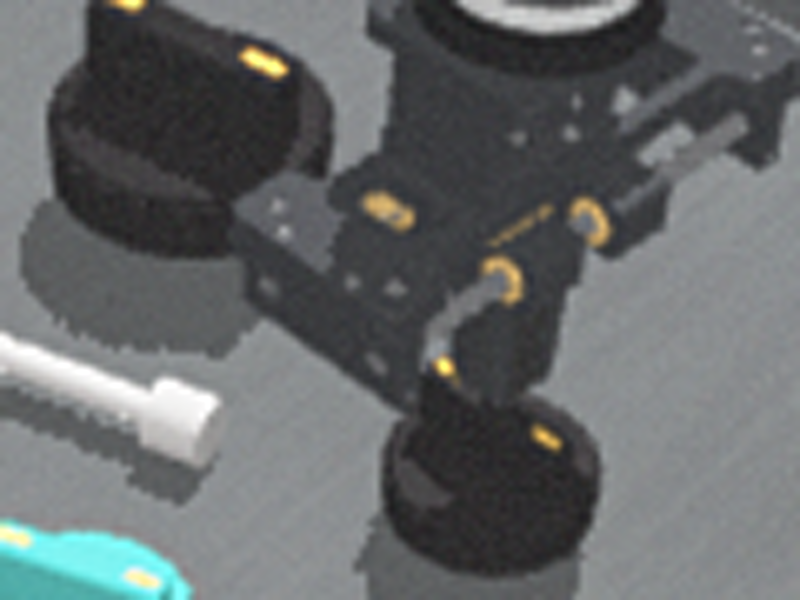

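The fingers shut just above the wing. Their tips really stand about 20 mm higher than the stated geometry implies, so I'll open partly and feel down to the disc.

jog_arm(turn=[[0, 0, 0], [0, 0, 0], [0, 0, 0], [0, 0, 0], [0, 0, 0], [0, 0, 0], [0, 0, 0], [0, 0, 0], [0, 0, 0]], translation=[[0, 0, -0.003], [0, 0, -0.003], [0, 0, -0.003], [0, 0, -0.003], [0, 0, 0], [0, 0, 0.004], [0, 0, 0.008], [0, 0, 0.012], [0, 0, 0.012]], grip=[0.6, 0.6, 0.6, 0.6, 0.6, 0.6, 0.6, 0.6, 0.6])

```text
clock: 6.05
tool_pos: [0.5123, 0.2772, 0.0415]
eef_rot: [0.04, 0.999, -0.0, -0.0]
contact_force: [-0.4, -0.2, -0.5]
opening: 0.405
finger_force: 0.0
```

jog_arm(turn=[[0, 0, 0], [0, 0, 0], [0, 0, 0], [0, 0, 0]], translation=[[0, 0, 0.002], [0, 0, 0.004], [0, 0, 0.006], [0, 0, 0.006]], grip=[0.6, 0.6, 0.6, 0.6])

```text
clock: 6.55
tool_pos: [0.5125, 0.2773, 0.0358]
eef_rot: [0.04, 0.999, -0.0, -0.0]
contact_force: [0.3, -0.4, 0.5]
opening: 0.401
finger_force: 0.0
```

```bash
python3 - <<'E'
from h import *
im=cams.snapshot('scene'); cv2.imwrite('pics/s4.png',cv2.resize(im[150:240,250:370],(600,450),interpolation=cv2.INTER_CUBIC)[:,:,::-1])
E
```

```text
(no output)
```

View pics/s4.png

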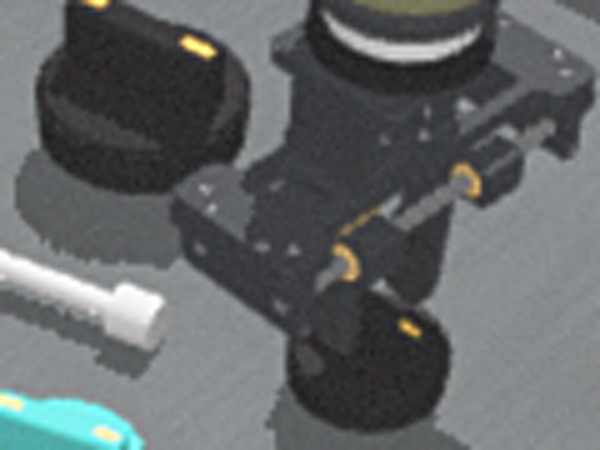

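The fingers now straddle the wing, so I close them.

jog_arm(turn=[[0, 0, 0], [0, 0, 0], [0, 0, 0], [0, 0, 0], [0, 0, 0], [0, 0, 0]], translation=[[0, 0, 0], [0, 0, 0], [0, 0, 0], [0, 0, 0], [0, 0, 0], [0, 0, 0]], grip=[0.9, 1, 1, 1, 1, 1], force=45)

```text
clock: 7.35
tool_pos: [0.5126, 0.2775, 0.036]
eef_rot: [0.04, 0.999, 0.0, 0.0]
contact_force: [0.1, 0.8, 0.4]
opening: 0.147
finger_force: 45.0
```

jog_arm(turn=[[0, 0, 0], [0, 0, 0], [0, 0, 0], [0, 0, 0], [0, 0, 0], [0, 0, 0], [0, 0, 0], [0, 0, 0], [0, 0, 0], [0, 0, 0], [0, 0, 0], [0, 0, 0], [0, 0, 0], [0, 0, 0]], translation=[[0, 0, -0.02], [0, 0, -0.06], [0, 0, -0.11], [0, 0, -0.16], [0, 0, -0.184], [-0.02, -0.05, -0.184], [-0.04, -0.1, -0.184], [-0.06, -0.15, -0.184], [-0.08, -0.2, -0.184], [-0.1, -0.25, -0.184], [-0.115, -0.3, -0.184], [-0.1235, -0.322, -0.184], [-0.1235, -0.322, -0.184], [-0.1235, -0.322, -0.184]], grip=[1, 1, 1, 1, 1, 1, 1, 1, 1, 1, 1, 1, 1, 1])

```text
clock: 9.1
tool_pos: [0.6094, -0.0513, 0.2197]
eef_rot: [0.039, 0.999, 0.001, -0.0]
contact_force: [-0.1, -0.0, -1.6]
opening: 0.153
finger_force: 45.0
```

```bash
python3 - <<'E'
from h import *
np.set_printoptions(precision=4,suppress=True)
s=r.get_state();im=snap('wrist','w5.png'); print(s['tool_pos'],s['eef_rot'],s['q'],s['contact_force'],s['opening'])
for n in('neck','neck_seat'): print([(d['position'],d['p']) for d in models.place_of('wrist',n)])
P=[.5305,-.053,.135]; print(proj('wrist',P),cams.camera_params('wrist')['eye'])
E
```

```text
[ 0.6094 -0.0513  0.2197] [ 0.0388  0.9992  0.0008 -0.0005] [ 0.2056  0.689  -0.3498  1.6066  0.2803  0.8967  1.2464] [-0.0843 -0.0038 -1.6414] 0.1528425565792064
[([0.5337, -0.0533, 0.1367], 0.62)]
[([0.5297, -0.0577, 0.1227], 0.67)]
[[272.899   97.1227]] [ 0.5314 -0.0463  0.381 ]
```

View pics/w5.png

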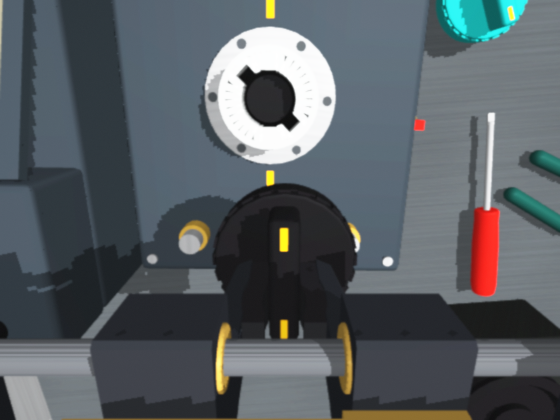

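The wrist view shows the bore at about (269,98), its notches at (245,75) and (292,124), the deck marks at (270,8) and (270,178), and the cap's dashes at (284,240) and (284,328).

```bash
python3 - <<'E'
from h import *
np.set_printoptions(precision=4,suppress=True)
im=cv2.imread('pics/w5.png'); g=im.max(2); h=cv2.cvtColor(im,cv2.COLOR_BGR2HSV)
roi=np.zeros_like(g); cv2.circle(roi,(269,97),42,255,-1)
m=((g<90)&(roi>0)).astype(np.uint8); n,l,st,c=cv2.connectedComponentsWithStats(m); i=l[97,269]; print('dark',st[i],c[i])
v,u=np.nonzero(l==i); W=ray('wrist',np.c_[u,v],.135)
ctr=W.mean(0)
for _ in range(10):
    d=W[:,:2]-ctr[:2]; k=np.hypot(*d.T)<.0178; 
    # symmetric far points -> notch direction
far=np.hypot(*(W[:,:2]-ctr[:2]).T)>.0205; d=W[far,:2]-ctr[:2]; a=np.arctan2(d[:,1],d[:,0]); 
print('blob ctr',ctr,'notch az',np.degrees(np.angle(np.exp(2j*a).mean())/2),far.sum())
# rim white outside contour for ring check: notch tips
p=d[:,0]*np.cos(np.radians(40))+d[:,1]*np.sin(np.radians(40)); print('tip mids',(W[far][p>0].mean(0)+W[far][p<0].mean(0))/2, W[:,:2].min(0),W[:,:2].max(0))
y=((h[:,:,0]>15)&(h[:,:,0]<35)&(h[:,:,1]>130)&(h[:,:,2]>110)).astype(np.uint8); n,l,st,c=cv2.connectedComponentsWithStats(y)
for i in range(1,n):
    if st[i,4]>30 and 255<c[i][0]<300: print(c[i],st[i],ray('wrist',c[i],.105)[0],ray('wrist',c[i],.2405)[0])
E
```

```text
dark [ 239   67   59   63 2513] [268.8289  97.875 ]
blob ctr [ 0.5309 -0.0557  0.135 ] notch az 39.562442022519235 145
tip mids [ 0.5313 -0.056   0.135 ] [ 0.5111 -0.0736] [ 0.5516 -0.0383]
[269.9752   8.4472] [266   0   9  18 161] [ 0.4729 -0.0509  0.105 ] [ 0.5016 -0.0486  0.2405]
[269.5391 177.8261] [266 171   8  15 115] [ 0.5899 -0.0615  0.105 ] [ 0.5612 -0.0541  0.2405]
[283.5289 239.1942] [279 227  10  25 242] [ 0.6421 -0.0546  0.105 ] [ 0.5878 -0.0505  0.2405]
[283.5  328.88] [280 320   8  19 150] [ 0.7283 -0.0612  0.105 ] [ 0.6316 -0.0539  0.2405]
```

jog_arm(turn=[[0, 0, 0.17], [0, 0, 0.34], [0, 0, 0.51], [0, 0, 0.68], [0, 0, 0.85], [0, 0, 1.02], [0, 0, 1.19], [0, 0, 1.36], [0, 0, 1.53], [0, 0, 1.7], [0, 0, 1.85], [0, 0, 1.894], [0, 0, 1.894], [0, 0, 1.894]], translation=[[0.01, -0.001, 0], [0.02, -0.002, 0], [0.03, -0.004, 0], [0.04, -0.005, 0], [0.05, -0.006, 0], [0.06, -0.008, 0], [0.07, -0.009, 0], [0.0777, -0.0103, 0], [0.0777, -0.0103, 0], [0.0777, -0.0103, 0.01], [0.0777, -0.0103, 0.02], [0.0777, -0.0103, 0.03], [0.0777, -0.0103, 0.03], [0.0777, -0.0103, 0.03]], grip=[1, 1, 1, 1, 1, 1, 1, 1, 1, 1, 1, 1, 1, 1])

```text
clock: 11.0
tool_pos: [0.532, -0.0573, 0.1901]
eef_rot: [0.834, 0.552, 0.0, -0.0]
contact_force: [0.6, 0.4, -1.4]
opening: 0.15
finger_force: 45.0
```

```bash
python3 - <<'E'
from h import *
np.set_printoptions(precision=4,suppress=True)
s=r.get_state();im=snap('top','t6.png'); print(s['tool_pos'],R.from_quat(s['eef_rot']).as_matrix()[:,0],s['q'],s['contact_force'],s['opening'])
h=cv2.cvtColor(im,cv2.COLOR_RGB2HSV)
y=((h[:,:,0]>15)&(h[:,:,0]<35)&(h[:,:,1]>130)&(h[:,:,2]>110)).astype(np.uint8); n,l,st,c=cv2.connectedComponentsWithStats(y)
z=s['tool_pos'][2]-.036+.0565
for i in range(1,n):
    if st[i,4]>3 and 340<c[i][0]<430 and 160<c[i][1]<225: print(c[i],st[i],ray('top',c[i],z)[0])
E
```

```text
[ 0.532  -0.0573  0.1901] [0.3905 0.9206 0.0005] [-0.0946  0.6262  0.19    1.8866 -0.1856  0.6452 -0.1924] [ 0.5703  0.3713 -1.386 ] 0.15033939220815679
[391.1111 164.8333] [390 161   3   9  18] [ 0.5761 -0.0314  0.2106]
[393.9091 182.8182] [392 182   5   3  11] [ 0.5405 -0.0371  0.2106]
```

jog_arm(turn=[[0, 0, 0], [0, 0, 0], [0, 0, 0], [0, 0, 0], [0, 0, 0], [0, 0, 0], [0, 0, 0], [0, 0, 0], [0, 0, 0]], translation=[[0.0013, -0.0015, 0.006], [0.0013, -0.0015, 0.012], [0.0013, -0.0015, 0.016], [0.0013, -0.0015, 0.018], [0.0013, -0.0015, 0.02], [0.0013, -0.0015, 0.021], [0.0013, -0.0015, 0.022], [0.0013, -0.0015, 0.022], [0.0013, -0.0015, 0.022]], grip=[1, 1, 1, 1, 1, 1, 1, 1, 1])

```text
clock: 12.18
tool_pos: [0.531, -0.0558, 0.168]
eef_rot: [0.834, 0.551, 0.0, 0.0]
contact_force: [-0.4, 0.6, -2.1]
opening: 0.151
finger_force: 45.0
```

jog_arm(turn=[[0, 0, 0], [0, 0, 0], [0, 0, 0], [0, 0, 0], [0, 0, 0]], translation=[[0, 0, 0.001], [0, 0, 0.002], [0, 0, 0.003], [0, 0, 0.004], [0, 0, 0.004]], grip=[1, 1, 1, 1, 1])

```text
clock: 12.8
tool_pos: [0.5308, -0.0558, 0.1638]
eef_rot: [0.834, 0.551, -0.0, -0.0]
contact_force: [0.0, 0.2, -1.6]
opening: 0.154
finger_force: 45.0
```

jog_arm(turn=[[0, 0, 0], [0, 0, 0], [0, 0, 0], [0, 0, 0]], translation=[[0, 0, 0.0005], [0, 0, 0.001], [0, 0, 0.0015], [0, 0, 0.0015]], grip=[1, 1, 1, 1])

```text
clock: 13.3
tool_pos: [0.5311, -0.0559, 0.1628]
eef_rot: [0.834, 0.551, 0.0, 0.0]
contact_force: [-1.6, 0.4, 4.0]
opening: 0.152
finger_force: 45.0
```

jog_arm(turn=[[0, 0, 0.035], [0, 0, 0.07], [0, 0, 0.105], [0, 0, 0.14], [0, 0, 0.175], [0, 0, 0.175]], translation=[[0, 0, 0.0002], [0, 0, 0.0002], [0, 0, 0.0002], [0, 0, 0.0002], [0, 0, 0.0002], [0, 0, 0.0002]], grip=[1, 1, 1, 1, 1, 1])

```text
clock: 14.05
tool_pos: [0.5312, -0.0558, 0.1627]
eef_rot: [0.88, 0.476, 0.0, 0.0]
contact_force: [-1.1, 0.8, 5.9]
opening: 0.149
finger_force: 45.0
```

```bash
cat > st.py <<'E'
from h import *
np.set_printoptions(precision=4,suppress=True)
s=r.get_state();x=R.from_quat(s['eef_rot']).as_matrix()[:,0]; print(s['tool_pos'],'w rel',np.degrees(np.arctan2(x[1],x[0]))+5.2,'f',s['contact_force'],'m',s['moment'],s['q'][6])
E
python3 st.py
```

```text
[ 0.5312 -0.0558  0.1627] w rel 62.02574354721465 f [-1.0662  0.8493  5.8889] m [-0.0443  0.4174  0.0904] -0.3038318021201478
```

jog_arm(turn=[[0, 0, 0.035], [0, 0, 0.07], [0, 0, 0.105], [0, 0, 0.14], [0, 0, 0.175], [0, 0, 0.175]], translation=[[0, 0, 0], [0, 0, 0], [0, 0, 0], [0, 0, 0], [0, 0, 0], [0, 0, 0]], grip=[1, 1, 1, 1, 1, 1])

```text
clock: 14.8
tool_pos: [0.5314, -0.0557, 0.1627]
eef_rot: [0.918, 0.397, 0.001, 0.0]
contact_force: [-0.7, 0.0, 6.0]
opening: 0.145
finger_force: 45.0
```

```bash
python3 st.py
```

```text
[ 0.5314 -0.0557  0.1627] w rel 52.00909073315656 f [-0.7462  0.0342  6.0219] m [0.0228 0.2791 0.0614] -0.4214199762947331
```

jog_arm(turn=[[0, 0, 0.03], [0, 0, 0.06], [0, 0, 0.09], [0, 0, 0.12], [0, 0, 0.15], [0, 0, 0.15]], translation=[[0, 0, 0], [0, 0, 0], [0, 0, 0], [0, 0, 0], [0, 0, 0], [0, 0, 0]], grip=[1, 1, 1, 1, 1, 1])

```text
clock: 15.55
tool_pos: [0.5314, -0.0555, 0.1627]
eef_rot: [0.945, 0.327, 0.001, 0.0]
contact_force: [-0.1, 0.4, 5.6]
opening: 0.148
finger_force: 45.0
```

```bash
python3 st.py
```

```text
[ 0.5314 -0.0555  0.1627] w rel 43.425601629314734 f [-0.1031  0.3908  5.5971] m [0.0663 0.32   0.0486] -0.5225445752247495
```

jog_arm(turn=[[0, 0, 0.03], [0, 0, 0.06], [0, 0, 0.09], [0, 0, 0.12], [0, 0, 0.15], [0, 0, 0.15]], translation=[[0, 0, 0], [0, 0, 0], [0, 0, 0], [0, 0, 0], [0, 0, 0], [0, 0, 0]], grip=[1, 1, 1, 1, 1, 1])

```text
clock: 16.3
tool_pos: [0.5315, -0.0554, 0.1626]
eef_rot: [0.967, 0.256, 0.001, -0.0]
contact_force: [-0.4, 0.3, 4.8]
opening: 0.148
finger_force: 45.0
```

```bash
python3 st.py
```

```text
[ 0.5315 -0.0554  0.1626] w rel 34.83162619201706 f [-0.4452  0.3268  4.8241] m [0.1971 0.2093 0.1377] -0.6241986867092131
```

jog_arm(turn=[[0, 0, 0.025], [0, 0, 0.05], [0, 0, 0.075], [0, 0, 0.1], [0, 0, 0.1]], translation=[[0, 0, 0], [0, 0, 0], [0, 0, 0], [0, 0, 0], [0, 0, 0]], grip=[1, 1, 1, 1, 1])

```text
clock: 16.92
tool_pos: [0.5313, -0.0555, 0.1623]
eef_rot: [0.978, 0.207, 0.0, -0.0]
contact_force: [1.9, 1.5, 3.8]
opening: 0.151
finger_force: 45.0
```

```bash
python3 st.py
```

```text
[ 0.5313 -0.0555  0.1623] w rel 29.135707654783946 f [1.9258 1.4696 3.7736] m [ 0.4409 -0.112   0.0966] -0.6918071012060084
```

jog_arm(turn=[[0, 0, 0.02], [0, 0, 0.04], [0, 0, 0.055], [0, 0, 0.055]], translation=[[0, 0, 0], [0, 0, 0], [0, 0, 0.0002], [0, 0, 0.0002]], grip=[1, 1, 1, 1])

```text
clock: 17.42
tool_pos: [0.5297, -0.0561, 0.1613]
eef_rot: [0.984, 0.18, -0.001, -0.0]
contact_force: [0.3, 0.5, -1.3]
opening: 0.152
finger_force: 45.0
```

```bash
python3 st.py
```

```text
[ 0.5297 -0.0561  0.1613] w rel 25.94063806461558 f [ 0.3388  0.4538 -1.2876] m [ 0.1477  0.034  -0.0069] -0.7291299400408712
```

The lugs have dropped into the notches at w≈26°. Next I push down towards 20 mm below the rim.

jog_arm(turn=[[0, 0, 0], [0, 0, 0], [0, 0, 0], [0, 0, 0], [0, 0, 0]], translation=[[0, 0, 0.001], [0, 0, 0.002], [0, 0, 0.003], [0, 0, 0.004], [0, 0, 0.004]], grip=[1, 1, 1, 1, 1])

```text
clock: 18.05
tool_pos: [0.5306, -0.056, 0.1581]
eef_rot: [0.984, 0.18, -0.0, -0.0]
contact_force: [-0.6, 0.1, 2.2]
opening: 0.153
finger_force: 45.0
```

```bash
python3 st.py
```

```text
[ 0.5306 -0.056   0.1581] w rel 25.971832832530858 f [-0.5647  0.125   2.1914] m [0.0009 0.5007 0.0704] -0.7254362041127601
```

jog_arm(turn=[[0, 0, 0], [0, 0, 0], [0, 0, 0], [0, 0, 0], [0, 0, 0]], translation=[[0, 0, 0.002], [0, 0, 0.004], [0, 0, 0.006], [0, 0, 0.0075], [0, 0, 0.0075]], grip=[1, 1, 1, 1, 1])

```text
clock: 18.68
tool_pos: [0.5308, -0.056, 0.1507]
eef_rot: [0.984, 0.18, 0.0, 0.0]
contact_force: [-2.0, -0.1, 6.1]
opening: 0.144
finger_force: 45.0
```

```bash
python3 st.py
```

```text
[ 0.5308 -0.056   0.1507] w rel 25.96910706488991 f [-2.0243 -0.0593  6.1365] m [ 0.0088  0.689  -0.0403] -0.7189854344861863
```

jog_arm(turn=[[0, 0, 0], [0, 0, 0], [0, 0, 0.035], [0, 0, 0.07], [0, 0, 0.105], [0, 0, 0.14], [0, 0, 0.14]], translation=[[0, 0, 0.0008], [0, 0, 0.0008], [0, 0, 0.0008], [0, 0, 0.0008], [0, 0, 0.0008], [0, 0, 0.0008], [0, 0, 0.0008]], grip=[1, 1, 1, 1, 1, 1, 1])

```text
clock: 19.55
tool_pos: [0.5313, -0.0558, 0.1502]
eef_rot: [0.994, 0.111, 0.001, 0.0]
contact_force: [-2.4, 0.3, 7.4]
opening: 0.146
finger_force: 45.0
```

```bash
python3 st.py
```

```text
[ 0.5313 -0.0558  0.1502] w rel 17.956379003307752 f [-2.3738  0.3104  7.4057] m [ 0.1923  0.5622 -0.0061] -0.8130094793671623
```

jog_arm(turn=[[0, 0, 0.05], [0, 0, 0.1], [0, 0, 0.15], [0, 0, 0.2], [0, 0, 0.25], [0, 0, 0.25]], translation=[[0, 0, 0], [0, 0, 0], [0, 0, 0], [0, 0, 0], [0, 0, 0], [0, 0, 0]], grip=[1, 1, 1, 1, 1, 1])

```text
clock: 20.3
tool_pos: [0.5316, -0.0555, 0.1502]
eef_rot: [1.0, -0.014, 0.001, -0.0]
contact_force: [-1.4, 1.3, 8.0]
opening: 0.145
finger_force: 45.0
```

```bash
python3 st.py
```

```text
[ 0.5316 -0.0555  0.1502] w rel 3.649104688257279 f [-1.4287  1.3312  7.9606] m [0.3823 0.4979 0.021 ] -0.9842355916231554
```

jog_arm(turn=[[0, 0, 0.05], [0, 0, 0.1], [0, 0, 0.15], [0, 0, 0.2], [0, 0, 0.25], [0, 0, 0.3], [0, 0, 0.3]], translation=[[0, 0, 0], [0, 0, 0], [0, 0, 0], [0, 0, 0], [0, 0, 0], [0, 0, 0], [0, 0, 0]], grip=[1, 1, 1, 1, 1, 1, 1])

```text
clock: 21.18
tool_pos: [0.5318, -0.0552, 0.1502]
eef_rot: [0.987, -0.163, 0.001, -0.0]
contact_force: [-1.0, 1.1, 7.8]
opening: 0.152
finger_force: 45.0
```

```bash
python3 st.py
```

```text
[ 0.5318 -0.0552  0.1502] w rel -13.52312193276855 f [-0.9652  1.1447  7.8291] m [0.5015 0.4019 0.0506] -1.194221401276353
```

jog_arm(turn=[[0, 0, 0.03], [0, 0, 0.06], [0, 0, 0.09], [0, 0, 0.12], [0, 0, 0.13], [0, 0, 0.13]], translation=[[0, 0, 0], [0, 0, 0], [0, 0, 0], [0, 0, 0], [0, 0, 0], [0, 0, 0]], grip=[1, 1, 1, 1, 1, 1])

```text
clock: 21.92
tool_pos: [0.5317, -0.0554, 0.1502]
eef_rot: [0.974, -0.226, 0.001, -0.001]
contact_force: [-1.4, 1.6, 7.4]
opening: 0.149
finger_force: 45.0
```

```bash
python3 st.py
```

```text
[ 0.5317 -0.0554  0.1502] w rel -20.955076493439382 f [-1.4073  1.6015  7.4269] m [0.4377 0.4114 0.0234] -1.286887062559241
```

jog_arm(turn=[[0, 0, 0.02], [0, 0, 0.04], [0, 0, 0.06], [0, 0, 0.06]], translation=[[0, 0, 0], [0, 0, 0], [0, 0, 0], [0, 0, 0]], grip=[1, 1, 1, 1])

```text
clock: 22.42
tool_pos: [0.5318, -0.0551, 0.1502]
eef_rot: [0.967, -0.255, 0.001, -0.001]
contact_force: [-1.7, 0.8, 7.3]
opening: 0.148
finger_force: 45.4
```

```bash
python3 st.py
```

```text
[ 0.5318 -0.0551  0.1502] w rel -24.308452256488266 f [-1.6743  0.8166  7.2511] m [0.5071 0.3862 0.3796] -1.3295638987939824
```

The torque has risen to 0.38 N·m, so the cap is at the stop. I let it rise gently to the locked height.

jog_arm(turn=[[0, 0, 0.015], [0, 0, 0.015], [0, 0, 0.015], [0, 0, 0.015], [0, 0, 0.015], [0, 0, 0.015]], translation=[[0, 0, 0], [0, 0, -0.001], [0, 0, -0.002], [0, 0, -0.003], [0, 0, -0.004], [0, 0, -0.004]], grip=[1, 1, 1, 1, 1, 1])

```text
clock: 23.18
tool_pos: [0.5313, -0.0552, 0.1537]
eef_rot: [0.965, -0.263, 0.0, -0.0]
contact_force: [2.9, 3.7, -3.8]
opening: 0.148
finger_force: 45.6
```

```bash
python3 st.py
```

```text
[ 0.5313 -0.0552  0.1537] w rel -25.251112426394247 f [ 2.8893  3.6891 -3.8182] m [ 0.7904 -0.4479  0.4523] -1.3463870966047513
```

The cap now holds against the pull (force −3.8 N), so it is locked. I release it and back off.

jog_arm(turn=[[0, 0, -0.015], [0, 0, -0.015], [0, 0, -0.015], [0, 0, -0.015], [0, 0, -0.015], [0, 0, -0.015], [0, 0, -0.015], [0, 0, -0.015], [0, 0, -0.015], [0, 0, -0.015], [0, 0, -0.015]], translation=[[0, 0, 0.0003], [0, 0, 0.0003], [0, 0, 0.0003], [0, 0, 0.0003], [0, 0, 0.0003], [0, 0, 0.0003], [0, 0, -0.01], [0, 0, -0.03], [0, 0, -0.06], [0, 0, -0.1], [0, 0, -0.1]], grip=[1, 0.6, 0.6, 0.6, 0.6, 0.6, 0.6, 0.6, 0.6, 0.6, 0.6])

```text
clock: 24.55
tool_pos: [0.5327, -0.0568, 0.2569]
eef_rot: [0.967, -0.256, 0.003, -0.0]
contact_force: [-0.4, 0.4, 0.1]
opening: 0.397
finger_force: 0.0
```

```bash
python3 st.py; python3 - <<'E'
from h import *
a=snap('scene','s9.png')[220:360,120:320]; b=snap('wrist','w9.png')
for n in('cap_mid',): print([(d['position'],d['p']) for d in models.place_of('wrist',n)])
cams.snapshot('scene');print([(d['position'],d['p']) for d in models.place_of('scene','cap_mid')])
cv2.imwrite('pics/v9.png',np.hstack([cv2.resize(a,(400,280)),cv2.resize(b,(373,280))])[:,:,::-1])
E
```

```text
[ 0.5327 -0.0568  0.2569] w rel -24.446866912044786 f [-0.3642  0.4357  0.0798] m [0.0261 0.1207 0.0549] -1.4608309384758629
[([0.3369, -0.0953, 0.0424], 0.8), ([0.4614, 0.1368, 0.0308], 0.79), ([0.5329, -0.0516, 0.1452], 0.58)]
[([0.34, -0.0944, 0.0365], 0.86), ([0.4583, 0.1324, 0.0261], 0.7), ([0.5333, -0.0552, 0.1486], 0.61), ([0.3305, 0.332, 0.0419], 0.61)]
```

View pics/v9.png

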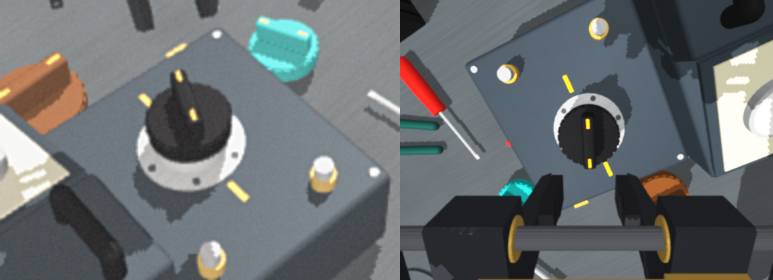

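The cap sits level and low on the neck at z≈0.146, which is 11 mm above the rim, and the gripper is clear of it. I hand the job in.

```bash
python3 -c "
from plant import r
print(r.finish_job())"
```

```text
the job is handed in; nothing more can be done
None
```

The black filler cap appears locked in the neck: it turned to the stop, held against an upward pull, and sits about 11 mm above the rim; the arm let go clear of it and I handed the job in at about 25 s (the hand-in returned no verdict).

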